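# Open the seed gate over the ceramic bowl by its thumbwheel

### The arm

A 6-joint arm with a two-finger parallel gripper is mounted at the origin on the work surface. World frame = base frame: x ahead of the robot, y to its left, z up, the work surface at z = 0. Lengths are in m, angles in rad, forces in N, time in s.
With the tool pointing down it reaches from about 0.4 to 0.925 m from the base axis. Payload 3.4 kg.
Tool frame: the origin (TCP) lies on the centre line of the jaws, within the pads' length; the fingertips stand 8 mm ahead of it and the grasp point (between the pads) lies 11 mm behind it; z points along the fingers, y is the direction in which the jaws open and shut (so a half turn about z gives the same grasp; the last joint's range is limited). The gripper opens to 85 mm and grips with 20 to 120 N. Pads are 22 mm wide; open, the fingers measure 114 mm over their backs; the gripper's body (76 mm by 85 mm) begins 54 mm behind the grasp point. The pads swing forward as they close: fully open they stand 13 mm farther back than shut.
Start: joints at [-0.073, 0.307, 1.506, -0, 1.328, -0.073], TCP at [0.575, -0, 0.239] pointing down, gripper open.
Joint ranges: [-3.12, 3.12], [-1.05, 2.28], [0.14, 2.33], [-1.42, 4.57], [0.1, 2.73], [-2.68, 2.68]. Speed limits (rad/s): [2.57, 2.57, 3.14, 3.14, 3.14, 3.14].

### API

Orientations are given as a unit quaternion [w, x, y, z].
In Python, from plant import bot, imaging, finder gives the robot as it stands. Calls block until the motion is done:
- bot.move_ptp(position, orientation): joint-space move of the TCP to a pose.
- bot.move_straight(position, velocity=0.15, ori=None): straight line of the TCP; ori=None keeps the orientation; velocity is the mean speed in m/s.
- bot.goto_joints(angles): joint-space move.
- bot.let_go() and bot.clamp(strength=None): open the fingers fully, or close them until they stop; strength is the grip in N (None keeps the last).
- bot.wait(seconds).
- bot.solve_ik(position, orientation): joint angles nearest the present ones, or None.
- bot.get_obs(): the state.
- imaging.get_image(name): name is "scene" or "side" or "wrist"; returns a dict with "frame" (384x512x3 uint8, red, green, blue), "fx", "fy", "cx", "cy" (pixels), "dist" ([k1, k2, p1, p2, k3] as OpenCV has them; the pictures are not rectified), "R" (3x3) and "t" (3): a world point X has camera coordinates R X + t. Camera axes: x right, y down, z forward; pixel columns grow to the right and rows downward; lengths in m; the calibration is good to about 2 mm. A picture is of the moment at which its call begins. There is no depth.
A pose or a line that the arm cannot do raises bot.MotionError and nothing moves.
- bot.job_done(): hands the job in, once; it reports no verdict.
Trained networks look in a picture, given as the dict that the camera call returned (one of the last four; its "shot" number tells which), for a name from the list of things; names that differ only in an ending like _2 or _b are one class to them, and where a whole thing is asked for, a point or a joint stands for the part that bears it (a point fixed in the world has none). Each returns a list of dicts, best first, with "score" (0 to 1); they miss things now and then, are a little off and sometimes report something else, mostly with a low value. They report only what shows in the picture. A call takes as long as a camera call.
- finder.regions_of(target, picture): "region" (384x512 bool, what is visible of it) and "rect" ([left, top, right, bottom] in pixels, round what is visible of it).
The state is a dict: "t": time; "joint_pos": joint angles; "qd": joint speeds; "tau": joint torques, N m; "ee_pos": TCP position; "orientation": TCP orientation; "wrist_force": force on the tool from outside, world axes, zero at the start; "ft_torque": the same for the moment, N m; "opening": finger opening in m.
Only numpy, scipy, OpenCV 4.12 (cv2) and the standard library are available. Lean on these libraries where they do the work, as an engineer would, in place of code of your own. Each camera call takes 0.05 s, during which the arm holds its last target.

### The job

Two alike bird-seed dispensers stand on the shelf, one with the ceramic bowl under its spout and one with the cup. With a fingertip, roll the thumbwheel on top of the dispenser that serves the bowl, the top of the wheel going towards the spout, until its gate is fully open. Leave the other dispenser shut and the bowl where it stands.

Things in the scene. Friction and masses are not known exactly. Their poses are not given: they have to be found in the camera images.
- bowl_wheel_top (a point): Topmost point, 129 mm above the shelf, of the grey ribbed thumbwheel on the bowl's dispenser; +x points level to spout and bowl, z up. Wheel 44 mm in diameter, 16 mm wide, sides bevelled, axle along y; only 9 mm stand out of the box's flat top. Sprung: pressed down it gives up to 5 mm, 1 N at first and 1 N more per mm; press about 3 mm. Dispenser: fixed teak box, x -45 to +95 mm, 90 mm wide.
- bowl_wheel (a joint): Turn of that wheel, rad: 0 shut, 1.3 fully open at a firm stop, growing as the wheel's top moves to +x. Starts at 0 to 0.3. Turns easily (under 1 N at the rim), stays where left. A fingertip pressed on it and drawn 20 mm to +x turns it about 0.9; lift, go back and draw again. Under a clear window spoutwards of the wheel a bright gate plate draws back to the wheel, baring a dark throat.
- cup_wheel (a joint): Turn of the thumbwheel of the other, identical dispenser, which has the cup (68 mm across, 50 mm high) under its spout and stands 0.26 m or more to the left or right of the bowl's one. Same meaning; starts shut, at 0 to 0.05, and stays shut.
- bowl: White ceramic bowl, 100 mm across the rim, 42 mm high, loose, standing on the shelf under the spout, its centre about 155 mm spoutwards of the thumbwheel it belongs to. Its origin is the centre of its underside.

How it is judged:
By the outcome, as a careful person would: the job done as asked, in the order asked, and still so for the second after the job is handed in, with the robot touching nothing.
It also fails if it takes over 32 s, if anything falls off the work surface, if the arm or the gripper's body presses on something with over 40 N, if the wrist force passes 120 N, or if a joint passes its speed limit or range.

## Working session

There is one attempt and no reset: what is moved stays moved. The work goes in short steps, each a Python script; the robot and the scene stay as the last script left them, time stands still between calls to the robot, and variables do not carry over. Pictures are saved under pics/ and viewed, and the job is handed in when it is done.

```bash
ls; mkdir -p pics; python3 - <<'E'
from plant import bot, imaging, finder
import cv2,pickle
o=bot.get_obs(); print(o['t'],o['ee_pos'],o['orientation'],o['opening'])
D={}
for n in ["scene","side","wrist"]:
    p=imaging.get_image(n); D[n]=p
    cv2.imwrite(f"pics/a_{n}.png",p["frame"][:,:,::-1])
    print(n,p['fx'],p['dist'],-p['R'].T@p['t'])
    for tgt in ["bowl_wheel","bowl","cup_wheel","bowl_wheel_top"]:
        if n=="wrist" : continue
        try:
            for r in finder.regions_of(tgt,p)[:3]: print(tgt,r['score'],r['rect'])
        except Exception as e: print(tgt,e)
pickle.dump(D,open('a.pkl','wb'))
print(bot.get_obs()['t'])
E
```

```text
pics
0.0 [5.74310603e-01 3.01363203e-05 2.38372678e-01] [-7.72663917e-04  7.07113487e-01  7.07099344e-01 -6.61187152e-04] 0.08581684063022163
scene 364.3761046214404 [-0.11011531  0.          0.          0.          0.        ] [1.15570912 0.09886303 0.50766493]
bowl 0.72 [92.1, 235.8, 149.5, 280.4]
bowl_wheel_top 0.97 [113.0, 167.7, 217.7, 261.1]
side 349.1474460647227 [0.01437868 0.         0.         0.         0.        ] [0.44753485 0.47504201 0.72921694]
bowl 0.52 [225.8, 121.9, 247.0, 146.7]
cup_wheel 0.53 [213.7, 275.6, 232.2, 283.6]
bowl_wheel_top 0.65 [236.0, 119.6, 309.1, 188.2]
wrist 305.6709917978389 [0.00391641 0.         0.         0.         0.        ] [0.57418246 0.07181831 0.37518468]
0.55
```

View pics/a_scene.png

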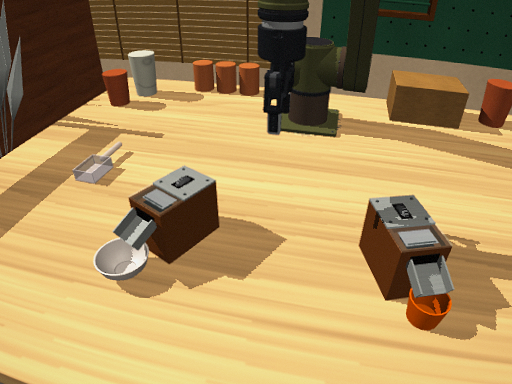

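View pics/a_side.png

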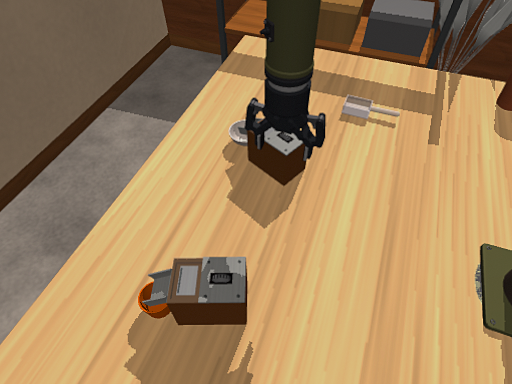

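View pics/a_wrist.png

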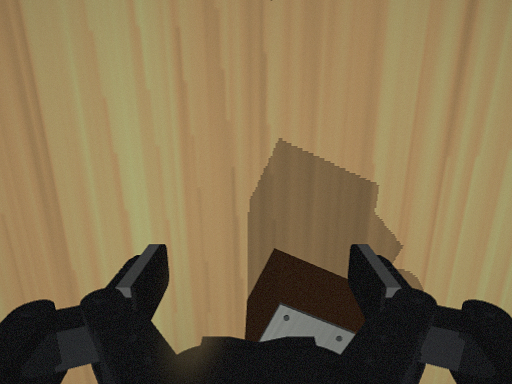

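The scene view shows the bowl's dispenser at left, with its wheel near (183,181) and the bowl at (121,259). The cup's dispenser is at right, wheel near (403,211). In the side view the bowl's wheel is near (286,136), partly hidden by the gripper. I'll enlarge both.

```bash
cat > h.py <<'E'
import numpy as np,cv2
def K(p): return np.array([[p['fx'],0,p['cx']],[0,p['fy'],p['cy']],[0,0,1.]])
def ray(p,uv,z):
    n=cv2.undistortPoints(np.array([[uv]],float),K(p),np.array(p['dist']))[0,0]
    R=np.array(p['R']);c=-R.T@np.array(p['t']);d=R.T@np.array([n[0],n[1],1.])
    return c+d*(z-c[2])/d[2]
def proj(p,X):
    return cv2.projectPoints(np.array(X,float).reshape(-1,3),cv2.Rodrigues(np.array(p['R']))[0],np.array(p['t'],float),K(p),np.array(p['dist']))[0].reshape(-1,2)
def crop(p,l,t,r,b,s,fn):
    cv2.imwrite(fn,cv2.resize(p['frame'][t:b,l:r,::-1],None,fx=s,fy=s,interpolation=cv2.INTER_CUBIC))
E
python3 - <<'E'
import pickle;from h import *
D=pickle.load(open('a.pkl','rb'))
crop(D['scene'],90,155,230,285,5,'pics/b_scene.png')
crop(D['side'],220,100,320,190,7,'pics/b_side.png')
print(ray(D['scene'],(183,181),.127),ray(D['side'],(286,136),.127))
r=ray(D['scene'],(121,259),.042);print(r)
E
```

```text
[ 0.62588817 -0.17002599  0.127     ] [ 0.61369822 -0.17330439  0.127     ]
[ 0.76881114 -0.2403174   0.042     ]
```

View pics/b_scene.png

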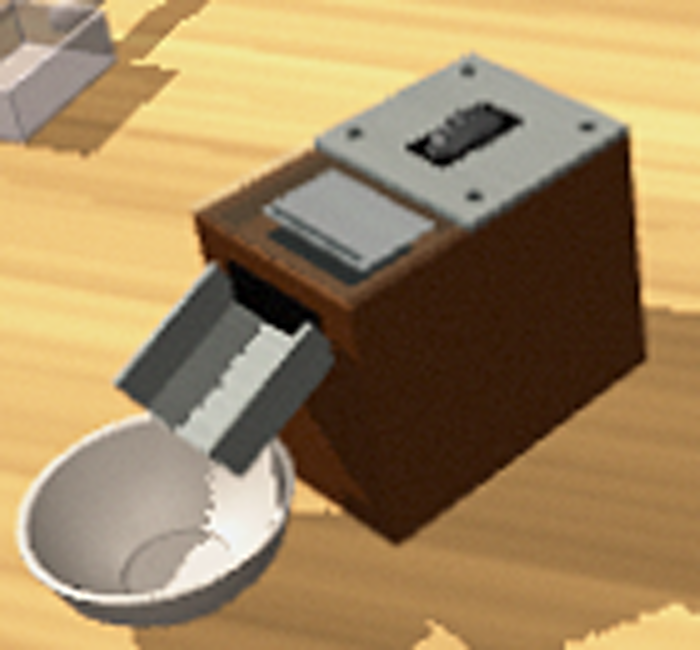

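View pics/b_side.png

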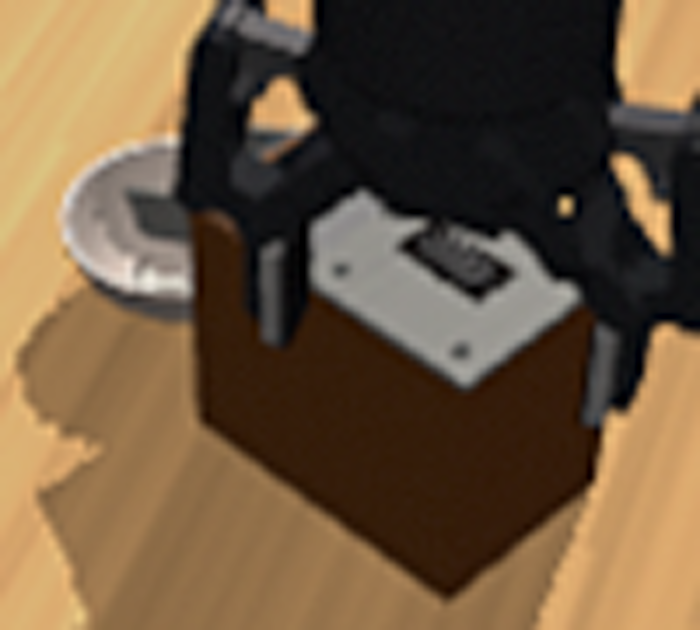

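```bash
python3 - <<'E'
import pickle;from h import *
from scipy.optimize import least_squares
D=pickle.load(open('a.pkl','rb'));S=D['scene'];E=D['side']
f=lambda x,y:((x+.5)/5-.5+90,(y+.5)/5-.5+155)
g=lambda x,y:((x+.5)/7-.5+220,(y+.5)/7-.5+100)
# model corners (x,y)  +x to spout; image from spout side: left in image = -y? test
obs=[(S,f(475,54),(-45,-1)),(S,f(632,130),(-45,1)),(S,f(195,212),(95,-1)),(S,f(350,306),(95,1)),(E,g(465,390),(-45,1)),(E,g(592,303),(-45,-1))]
for P,uv,m in obs: print(m,ray(P,uv,.12))
sl=[f(500,100),f(524,120),f(408,147),f(432,167)]
print('slot',np.mean([ray(S,u,.12) for u in sl],0), 'side slot',np.mean([ray(E,g(*u),.12) for u in [(402,245),(480,298),(515,268),(437,215)]],0))
sl2=[f(500,100),f(524,120)]; a=ray(S,f(512,110),.12);b=ray(S,f(420,157),.12);d=b-a;print('slotdir',np.degrees(np.arctan2(d[1],d[0])),np.linalg.norm(d))
def W(p,m,s):
    c,q=np.cos(p[2]),np.sin(p[2]);x,y=m[0]/1e3,s*m[1]*.045
    return [p[0]+c*x-q*y,p[1]+q*x+c*y,.12]
for s in (1,-1):
  for which in ('S','E','SE'):
    O=[o for o in obs if (o[0] is S and 'S' in which) or (o[0] is E and 'E' in which)]
    r=least_squares(lambda p:np.concatenate([proj(P,W(p,m,s))[0]-uv for P,uv,m in O]),[.62,-.17,-.4])
    print(s,which,r.x,np.degrees(r.x[2]),r.cost,r.fun.round(1))
E
```

```text
(-45, -1) [ 0.56067987 -0.19477108  0.12      ]
(-45, 1) [ 0.59989215 -0.11326538  0.12      ]
(95, -1) [ 0.68897078 -0.25173019  0.12      ]
(95, 1) [ 0.72566765 -0.17189046  0.12      ]
(-45, 1) [ 0.59490685 -0.11445463  0.12      ]
(-45, -1) [ 0.56496526 -0.17215699  0.12      ]
slot [ 0.61680934 -0.17481017  0.12      ] side slot [ 0.61778617 -0.17939112  0.12      ]
slotdir -29.145286536474615 0.04477039434619552
1 S [ 0.62097265 -0.17250599 -0.4320123 ] -24.752481210098598 0.32333585071009396 [-0.   0.2  0.4 -0.2 -0.5 -0.3  0.1  0.2]
1 E [ 0.62188398 -0.16082545 -0.36735406] -21.04783750401579 15.139401964151238 [-1.9  3.1  2.  -3.6]
1 SE [ 0.62170505 -0.17090916 -0.44023479] -25.223595352891184 21.69228069105378 [ 0.8  0.4  1.1  0.2 -0.  -0.2  0.4  0.5 -2.5  0.4  3.3 -4.9]
-1 S [ 0.6288168  -0.16613331 -1.28008318] -73.34336349176192 1933.9294085732088 [ 22.6  32.9  -6.4  -8.7   0.9   3.8 -20.  -41.7]
-1 E [ 0.53788875 -0.12850205  2.77423551] 158.95198587421004 15.139401968288508 [-1.9  3.1  2.  -3.6]
-1 SE [ 0.61242068 -0.17449997 -1.1042272 ] -63.26755796609761 2816.942580372247 [ 25.4  24.5 -11.6 -15.    4.4   3.  -24.8 -41.8  21.3  -6.6 -32.7   8.8]
```

```bash
cat >> h.py <<'E'
def quat(yaw):
    # tool y at heading yaw, z down, x = yaw+90deg
    from scipy.spatial.transform import Rotation as R
    c,s=np.cos(yaw),np.sin(yaw)
    M=np.array([[-s,c,0],[c,s,0],[0,0,-1.]]).T if False else np.column_stack([[-s,c,0],[c,s,0],[0,0,-1.]])
    q=R.from_matrix(M).as_quat();return [q[3],q[0],q[1],q[2]]
E
python3 - <<'E'
from plant import bot, imaging, finder
import pickle;from h import *
yaw=-0.432; w=np.array([.620,-.1735]); tx=np.array([-np.sin(yaw),np.cos(yaw)])
p=w-.06*tx
bot.clamp(20)
bot.move_ptp([p[0],p[1],.22],quat(yaw))
D={n:imaging.get_image(n) for n in ["wrist","scene","side"]}
pickle.dump(D,open('b.pkl','wb'))
o=bot.get_obs();print(o['t'],o['ee_pos'],o['orientation'],o['opening'],o['joint_pos'],o['wrist_force'])
cv2.imwrite('pics/c_wrist.png',D['wrist']['frame'][:,:,::-1])
crop(D['side'],200,90,330,200,6,'pics/c_side.png')
E
```

```text
2.3833 [ 0.59512362 -0.22600552  0.22038127] [-9.88275418e-05  8.41520131e-01  5.40225681e-01  2.71413007e-04] 0.000544355834655577 [-4.29600615e-01  4.05647076e-01  1.39870817e+00  5.79351711e-04
  1.33711065e+00 -3.49000784e-04] [0.1404682  0.13285419 0.15106984]
```

View pics/c_wrist.png

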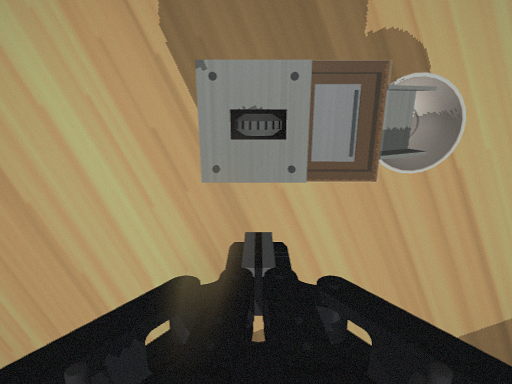

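View pics/c_side.png

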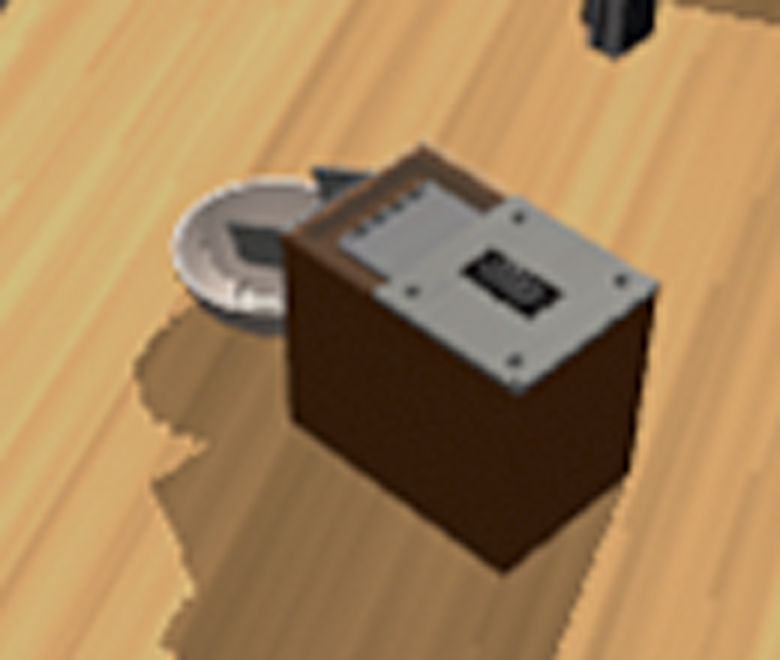

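The wrist view clearly shows the bowl's dispenser. The slot is centred at (258,124), the top-plate corners are at about (196,60) and (202,183), the bright gate fills the window from x≈312 to 360, and the bowl is at (422,122).

```bash
python3 - <<'E'
import pickle;from h import *
from scipy.optimize import least_squares
D=pickle.load(open('b.pkl','rb'));P=D['wrist'];E=D['side']
s=[ray(P,u,.12) for u in [(230,109),(287,109),(230,139),(287,139)]];print('slot',np.mean(s,0))
print('wheel',ray(P,(258.5,124),.127))
g=lambda x,y:((x+.5)/6-.5+200,(y+.5)/6-.5+90)
print('side slot',np.mean([ray(E,g(*u),.12) for u in [(487,247),(565,292),(535,318),(460,270)]],0))
def fit(obs,z=.12):
    def W(p,m):
        c,q=np.cos(p[2]),np.sin(p[2]);x,y=m[0]/1e3,m[1]*.045
        return [p[0]+c*x-q*y,p[1]+q*x+c*y,z]
    r=least_squares(lambda p:np.concatenate([proj(Q,W(p,m))[0]-uv for Q,uv,m in obs]),[.62,-.17,-.4]);return r.x,r.fun.round(1)
ow=[(P,(196,60),(-45,1)),(P,(391.5,61),(95,1)),(P,(378,182),(95,-1)),(P,(202,183),(-45,-1))]
oe=[(E,g(515,393),(-45,1)),(E,g(657,288),(-45,-1)),(E,g(422,145),(95,-1)),(E,g(284,235),(95,1))]
print(fit(ow));print(fit(oe));print(fit(ow+oe))
c=ray(P,(422,122.5),.042);print('bowl',c)
Pc=-P['R'].T@P['t'];print(Pc)
E
```

```text
slot [ 0.6177589  -0.17668757  0.12      ]
wheel [ 0.61801218 -0.1761122   0.127     ]
side slot [ 0.61791558 -0.17802939  0.12      ]
(array([ 0.61762142, -0.17722707, -0.43162338]), array([-0.4,  0.4,  0.5, -0.6, -0.2,  0.7,  0.1, -0.4]))
(array([ 0.61714324, -0.17318405, -0.43583805]), array([ 0.3,  0.4,  0.3,  0.2,  0.1, -0.7, -0.7, -0.2]))
(array([ 0.61762295, -0.17707213, -0.43189496]), array([-0.5,  0.2,  0.4, -0.7, -0.3,  0.5,  0. , -0.6,  0.7, -0.7,  0.5,
       -0.9,  0.3, -1.5, -0.4, -1.1]))
bowl [ 0.76512503 -0.24858049  0.042     ]
[ 0.62418718 -0.16186672  0.35595279]
```

```bash
python3 - <<'E'
from plant import bot, imaging, finder
from h import *
yaw=-0.432; w=np.array([.618,-.1765]); d=np.array([np.cos(yaw),np.sin(yaw)]);q=quat(yaw)
P=lambda s,z:[*(w+s*d),z]
bot.move_ptp(P(-.010,.155),q)
f0=bot.get_obs()['wrist_force'];print(f0)
for z in (.140,.137,.134):
    bot.move_straight(P(-.010,z),.05); o=bot.get_obs(); print(z,o['t'],o['ee_pos'].round(4),(o['wrist_force']-f0).round(2))
    if (o['wrist_force']-f0)[2]>7: break
E
```

```text
[-0.72720145 -0.53172     0.29242615]
0.14 3.275 [ 0.6087 -0.1729  0.1399] [-0.14  0.35  0.4 ]
0.137 3.525 [ 0.609  -0.1726  0.1371] [0.26 0.72 1.4 ]
0.134 3.775 [ 0.6092 -0.1724  0.1343] [0.63 0.52 3.19]
```

```bash
python3 - <<'E'
from plant import bot, imaging, finder
from h import *; import pickle
yaw=-0.432; w=np.array([.618,-.1765]); d=np.array([np.cos(yaw),np.sin(yaw)]);q=quat(yaw)
P=lambda s,z:[*(w+s*d),z]
bot.move_straight(P(0,.134),.05); o=bot.get_obs(); print(o['t'],o['ee_pos'].round(4),o['wrist_force'].round(2), o['wrist_force'][:2]@d)
bot.move_straight(P(.01,.134),.05); o=bot.get_obs(); print(o['t'],o['ee_pos'].round(4),o['wrist_force'].round(2), o['wrist_force'][:2]@d)
D={n:imaging.get_image(n) for n in ["wrist","scene"]}
bot.move_straight(P(.01,.150),.1)
cv2.imwrite('pics/d_wrist.png',D['wrist']['frame'][:,:,::-1])
crop(D['scene'],90,155,230,285,5,'pics/d_scene.png')
E
```

```text
4.125 [ 0.6189 -0.1768  0.1341] [-0.35 -0.4   2.57] -0.15230766121863593
4.475 [ 0.6282 -0.1812  0.1341] [-0.46 -0.35  3.55] -0.27027985315756253
```

View pics/d_wrist.png

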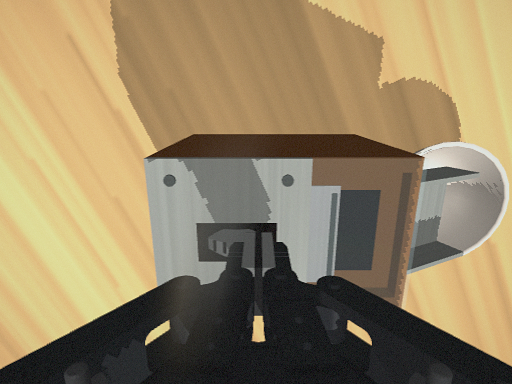

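View pics/d_scene.png

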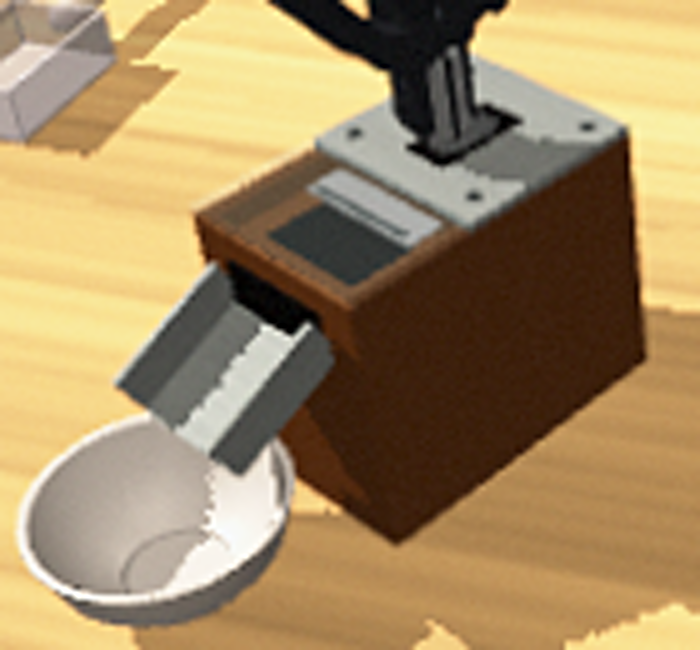

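The first draw worked: in the wrist view the gate's edge has drawn back to x≈338 and the dark throat shows from 338 to 380. I'll repeat the draw until the stop shows in the force.

```bash
python3 - <<'E'
from plant import bot, imaging, finder
from h import *; import pickle
yaw=-0.432; w=np.array([.618,-.1765]); d=np.array([np.cos(yaw),np.sin(yaw)]);q=quat(yaw)
P=lambda s,z:[*(w+s*d),z]
for k in range(2):
    bot.move_straight(P(-.01,.150),.1); bot.move_straight(P(-.01,.134),.06)
    for s in (-.005,0,.005,.01):
        bot.move_straight(P(s,.1335),.05); o=bot.get_obs(); print(k,s,round(o['t'],2),o['wrist_force'].round(2), (o['wrist_force'][:2]@d).round(2))
    if k==0: D={n:imaging.get_image(n) for n in ["wrist"]}
    bot.move_straight(P(.01,.150),.1)
D2=imaging.get_image("wrist")
a=np.vstack([D['wrist']['frame'],D2['frame']])[:,100:]
cv2.imwrite('pics/e_wrist.png',np.hstack([D['wrist']['frame'][120:300,130:],D2['frame'][120:300,130:]])[:,:,::-1])
E
```

```text
0 -0.005 5.9 [-0.87  0.79  4.61] -1.12
0 0 6.15 [-0.98  0.43  5.  ] -1.07
0 0.005 6.4 [-0.81  0.44  5.05] -0.92
0 0.01 6.65 [-0.78  0.49  2.45] -0.91
1 -0.005 8.03 [-1.51  1.15  3.78] -1.85
1 0 8.28 [-1.66  1.04  4.51] -1.95
1 0.005 8.53 [-1.35  0.7   3.82] -1.52
1 0.01 8.78 [ 0.26 -0.09  2.87] 0.27
```

View pics/e_wrist.png

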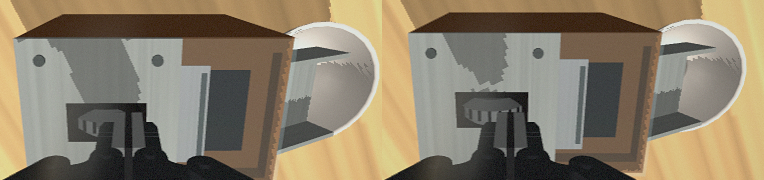

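```bash
python3 - <<'E'
from plant import bot, imaging, finder
from h import *; import pickle
yaw=-0.432; w=np.array([.620,-.1735]); tx=np.array([-np.sin(yaw),np.cos(yaw)]);p=w-.06*tx
bot.move_ptp([p[0],p[1],.22],quat(yaw))
W=imaging.get_image("wrist");S=imaging.get_image("scene");pickle.dump((W,S),open('f.pkl','wb'))
B=pickle.load(open('b.pkl','rb'))
sc=lambda im,l,t,r,b,s:cv2.resize(im[t:b,l:r,::-1],None,fx=s,fy=s,interpolation=cv2.INTER_CUBIC)
cv2.imwrite('pics/f.png',np.vstack([sc(B['wrist']['frame'],190,50,400,120+70,3),sc(W['frame'],190,50,400,190,3)])[:,:,:][:840])
im=cv2.imread('pics/f.png');cv2.imwrite('pics/f.png',cv2.resize(im,None,fx=.7,fy=.7))
crop(S,90,155,230,285,5,'pics/f_scene.png')
o=bot.get_obs();print(o['t'],o['ee_pos'])
for n,F in (('b',B['wrist']),('a',W)):
    print(n,F['frame'][110,305:390].mean(1).astype(int))
E
```

```text
9.7 [ 0.59413275 -0.2272825   0.21872081]
b [130 127 129 127 115  79  76  73  97 125 131 128 129 130 128 127 131 128
 132 131 131 133 130 131 130 129 133 135 133 132 130 127 127 130 128 131
 128 131 130 129 131 124 131 127 127 124 129 113  79  75  74  89 119 111
  69  76  77  77  77  76  76  76  77  77  77  76  77  73  65  58  60  59
  64  73  77  72  76  76  84 110 133 128 120 122 118]
a [127 133 127 130 127 134 130 132 133 131 135 132 133 133 134 133 130 129
 118  88  73  80  81 114 123  75  54  50  48  54  51  53  55  47  55  52
  53  53  52  48  51  50  51  49  51  50  50  55  56  46  49  50  67  75
  77  76  76  79  79  75  74  77  81  77  76  78  68  56  60  54  62  74
  77  83  88  92  91 107 136 129 125 123 121 120 124]
```

View pics/f.png

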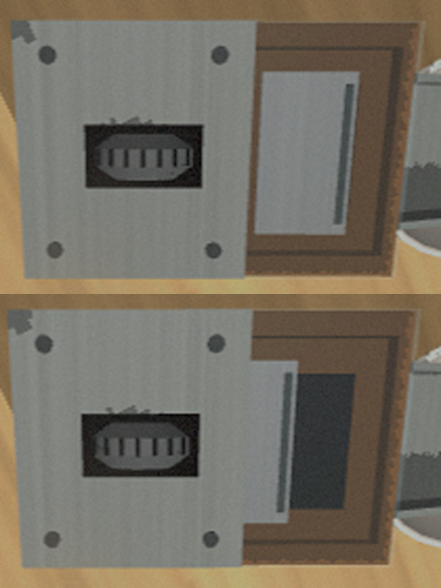

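View pics/f_scene.png

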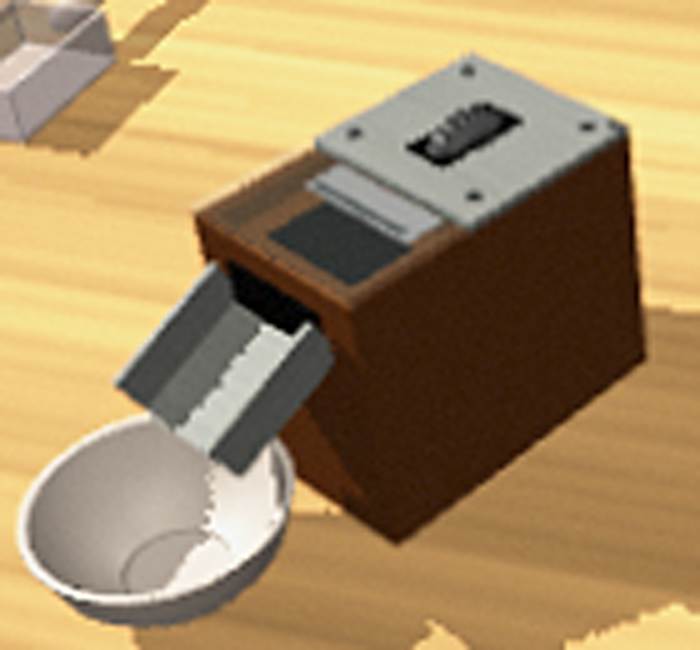

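Gate edge has gone from column 360 to 330, about 22 mm. Draws 2 and 3 seem to have moved it very little, so it may be at the stop. I'll make one firmer draw, zeroing the force bias first, to tell a stop from slipping.

```bash
python3 - <<'E'
from plant import bot, imaging, finder
from h import *; import pickle
yaw=-0.432; w=np.array([.618,-.1765]); d=np.array([np.cos(yaw),np.sin(yaw)]);q=quat(yaw)
P=lambda s,z:[*(w+s*d),z]
bot.move_ptp(P(-.012,.150),q); bot.wait(.2)
f0=np.mean([bot.get_obs()['wrist_force']],0); print(f0)
bot.move_straight(P(-.012,.1325),.06)
for s in (-.012,-.006,0,.006,.012):
    bot.move_straight(P(s,.1325),.04); o=bot.get_obs(); f=o['wrist_force']-f0;print(s,round(o['t'],2),o['ee_pos'].round(4),f.round(2), (f[:2]@d).round(2))
bot.move_straight(P(.012,.150),.1);bot.wait(.2);print((bot.get_obs()['wrist_force']-f0).round(2))
w=np.array([.620,-.1735]); tx=np.array([-np.sin(yaw),np.cos(yaw)]);p=w-.06*tx
bot.move_ptp([p[0],p[1],.22],quat(yaw)); bot.wait(.3)
W=imaging.get_image("wrist");S=imaging.get_image("scene");pickle.dump((W,S),open('g.pkl','wb'))
W0,S0=pickle.load(open('f.pkl','rb'))
sc=lambda im,l,t,r,b,s:cv2.resize(im[t:b,l:r,::-1],None,fx=s,fy=s,interpolation=cv2.INTER_CUBIC)
cv2.imwrite('pics/g.png',np.vstack([sc(W0['frame'],210,90,370,190,3),sc(W['frame'],210,90,370,190,3)]))
cv2.imwrite('pics/g2.png',np.hstack([sc(S0['frame'],140,165,220,215,5),sc(S['frame'],140,165,220,215,5)]))
print(bot.get_obs()['t'])
for n,F in (('f',W0),('g',W)):
  for r in (115,125,135): print(n,F['frame'][r,305:370].mean(1).astype(int))
E
```

```text
[-0.52527653 -0.38899054  0.37240487]
-0.012 11.04 [ 0.6069 -0.1717  0.1328] [-2.09 -0.27  2.61] -1.79
-0.006 11.34 [ 0.613  -0.174   0.1326] [-2.31  0.89  4.24] -2.47
0 11.64 [ 0.6184 -0.1763  0.1326] [-2.22  1.36  4.56] -2.58
0.006 11.94 [ 0.6241 -0.1788  0.1326] [-0.69  1.3   4.04] -1.17
0.012 12.24 [ 0.6303 -0.1817  0.1327] [1.45 0.52 2.49] 1.1
[ 0.53 -0.58  0.91]
13.6167
f [131 125 129 129 130 131 132 133 132 134 131 131 130 130 129 132 133 131
 117  83  76  76 100 131 112  58  53  51  50  55  51  52  49  50  49  50
  51  53  51  46  51  49  53  51  52  53  53  49  49  49  49  57  76  77
  76  77  74  76  78  77  79  76  77  77  77]
f [130 130 130 130 129 131 130 131 131 130 128 128 131 133 132 132 131 126
  98  74  75  81 111 117  74  52  50  49  50  48  50  48  52  48  52  49
  49  51  52  49  54  52  50  53  54  49  52  52  52  49  55  71  77  75
  75  76  74  77  75  77  78  73  80  78  70]
f [131 128 131 130 129 130 128 131 129 131 130 130 132 135 131 130 133 121
  82  73  71 102 126 105  41  51  50  55  51  56  47  52  52  57  52  55
  52  54  50  54  56  48  49  48  51  4
[... 180 characters left out ...]
 74 110 136 106  45  52  54  44  55  52  52  52
  55  54  44  48  54  49  49  53  50  49  49  51  50  52  46  50  48  53
  58  78  79  76  74  76  77  77  77  75  74]
g [132 130 130 130 129 132 132 129 131 132 130 133 132 130 131 132 132 130
 128 132 117  83  76  76  89 122 109  61  53  53  54  52  50  50  50  52
  45  57  50  48  50  49  50  50  53  51  50  54  45  52  53  52  47  62
  75  78  78  79  73  75  75  77  75  75  76]
g [131 129 130 130 132 126 130 132 131 133 132 133 133 129 130 131 129 126
 132 126 101  73  75  82 114 119  70  49  52  50  55  50  52  54  52  53
  52  51  47  54  55  50  45  52  47  50  51  49  52  48  47  50  53  67
  73  82  75  78  76  75  75  77  75  78  77]
```

View pics/g.png

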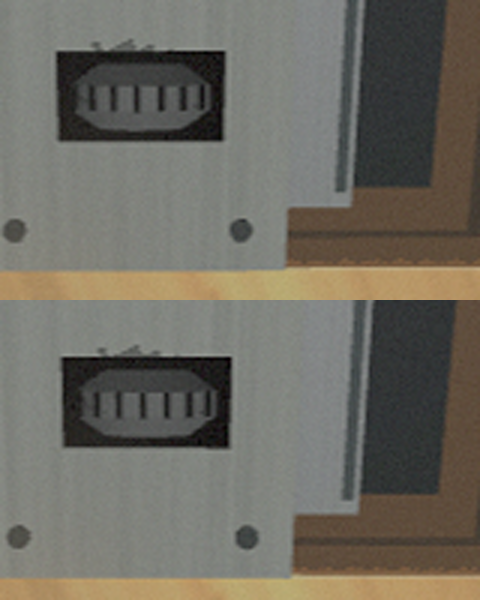

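View pics/g2.png

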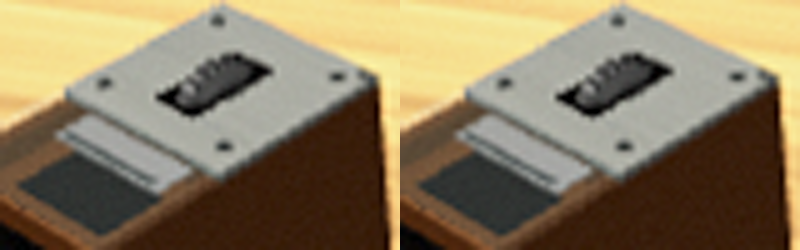

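A firm draw met −2.5 N of drag against less than 1 N turning resistance, and the throat width (≈27 px) and ribs stayed put, so the wheel is at its stop. The force changed sign at the end of the draw, so I'll finish with a draw that lifts off while still moving forward. I'll compare the gate under load with the gate after lifting.

```bash
python3 - <<'E'
from plant import bot, imaging, finder
from h import *; import pickle
yaw=-0.432; w=np.array([.618,-.1765]); d=np.array([np.cos(yaw),np.sin(yaw)]);q=quat(yaw)
P=lambda s,z:[*(w+s*d),z]
bot.move_ptp(P(-.012,.150),q); bot.wait(.2)
f0=bot.get_obs()['wrist_force']
bot.move_straight(P(-.012,.133),.06)
bot.move_straight(P(0,.133),.04); f=bot.get_obs()['wrist_force']-f0; print(f.round(2),f[:2]@d)
L=imaging.get_image("scene")
bot.move_straight(P(.014,.147),.06)
w2=np.array([.620,-.1735]); tx=np.array([-np.sin(yaw),np.cos(yaw)]);p=w2-.06*tx
bot.move_straight(P(.014,.20),.2)
bot.move_ptp([p[0],p[1],.22],q); bot.wait(.5)
W=imaging.get_image("wrist");S=imaging.get_image("scene");E=imaging.get_image("side")
W0,S0=pickle.load(open('g.pkl','rb'));A=pickle.load(open('a.pkl','rb'))
pickle.dump((L,W,S,E),open('i.pkl','wb'))
G=lambda p:p['frame'][187:212,140:182].astype(np.float32).mean(2)
for n,a,b in (('load-final',L,S),('g-final',S0,S)): print(n,np.abs(G(a)-G(b)).mean(),np.abs(G(a)-G(b)).max(),cv2.phaseCorrelate(G(a),G(b)))
print('ref noise start-final',np.abs(G(A['scene'])-G(S)).mean())
# cup dispenser and bowl change since start
for n,(l,t,r,b) in (('cup',(355,190,455,330)),('bowl',(90,235,150,282))):
    x=np.abs(A['scene']['frame'][t:b,l:r].astype(int)-S['frame'][t:b,l:r]); print(n,x.mean(),np.percentile(x,99.5),x.max())
sc=lambda im,l,t,r,b,s:cv2.resize(im[t:b,l:r,::-1],None,fx=s,fy=s,interpolation=cv2.INTER_CUBIC)
cv2.imwrite('pics/i.png',np.vstack([sc(W['frame'],190,50,400,190,3)]))
cv2.imwrite('pics/i2.png',np.hstack([sc(x['frame'],130,165,220,215,4) for x in (L,S)]))
print(W['frame'][115,305:370].mean(1).astype(int),bot.get_obs()['t'])
E
```

```text
[-1.17  0.71  5.38] -1.3575300423908612
load-final 12.353968 104.33333 ((0.49759021149995775, -0.00731283191168508), 1.055252997080485)
g-final 2.7777781 39.999992 ((0.44589336638402344, 0.4390095665539757), 0.9839621535407173)
ref noise start-final 27.326351
cup 8.586880952380952 74.0 93
bowl 5.594799054373523 11.0 14
[129 133 127 128 127 133 132 134 130 134 134 130 130 135 130 132 126 134
 121  89  76  76  83 118 118  76  47  55  51  51  50  52  57  52  50  48
  54  48  51  51  51  48  54  49  52  50  48  47  51  47  51  45  53  69
  78  73  77  79  77  73  69  75  74  80  74] 17.1083
```

View pics/i.png

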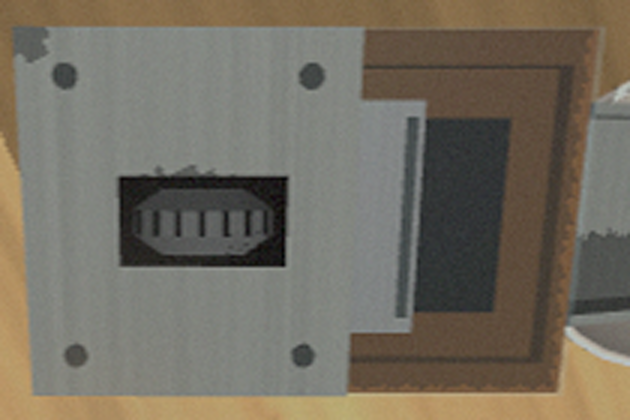

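View pics/i2.png

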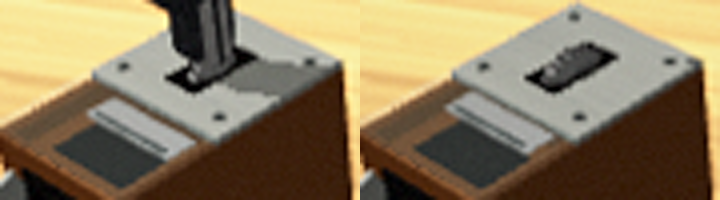

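```bash
cat >> h.py <<'E'
def prof(p,ys=np.arange(-.012,.0121,.002),xs=np.arange(.02,.09,.00025),pose=(.6185,-.1755,-.432)):
    c,s=np.cos(pose[2]),np.sin(pose[2]);X,Y=np.meshgrid(xs,ys)
    pts=np.stack([pose[0]+c*X-s*Y,pose[1]+s*X+c*Y,0*X+.117],-1)
    uv=proj(p,pts).astype(np.float32).reshape(X.shape+(2,))
    im=p['frame'].astype(np.float32).mean(2)
    return xs,cv2.remap(im,uv[...,0],uv[...,1],cv2.INTER_LINEAR).mean(0)
E
python3 - <<'E'
from h import *; import pickle
a=pickle.load(open('a.pkl','rb'));f=pickle.load(open('f.pkl','rb'));g=pickle.load(open('g.pkl','rb'));i=pickle.load(open('i.pkl','rb'))
for n,p in (('a',a['scene']),('f',f[1]),('g',g[1]),('L',i[0]),('S',i[2]),('f_w',f[0]),('g_w',g[0]),('i_w',i[1])):
    x,v=prof(p); print(n,v[::6].astype(int))
    dv=np.gradient(v,x); 
    k=[(round(x[j]*1e3,2),int(dv[j]/1e3)) for j in range(2,len(x)-2) if abs(dv[j])>6e3 and abs(dv[j])==abs(dv[max(0,j-8):j+9]).max()]
    print('   ',k)
E
```

```text
a [154 163 162 162 162 163 164 165 165 161 145 121  95  75  69  89 125 150
 158 158 158 159 160 160 160 160 159 158 157 157 157 157 158 159 149 121
 100 111 118  92  61  47  46  48  59  75  82]
    [(np.float64(37.0), -17), (np.float64(43.25), 25), (np.float64(72.25), -20), (np.float64(78.75), -22), (np.float64(86.25), 11)]
f [160 169 168 168 169 170 171 172 172 167 150 125 109 122 147 162 165 165
 165 166 162 141 114 108 121 111  81  57  51  51  51  51  51  51  51  51
  51  51  52  52  51  51  51  51  61  78  86]
    [(np.float64(36.25), -17), (np.float64(40.0), 17), (np.float64(52.0), -19), (np.float64(58.75), -21), (np.float64(86.25), 12)]
g [160 169 169 168 169 170 171 172 172 167 150 124 108 122 147 162 165 165
 165 165 162 143 116 108 121 113  82  58  51  51  51  51  51  51  51  51
  50  50  51  52  51  51  51  51  61  79  85]
    [(np.float64(36.25), -17), (np.float64(40.0), 17), (np.float64(52.0), -19), (np.float64(58.75), -21), (np.float64(86.25), 12)]
L [168 178 177 176 177 178 179 180 180 175 158 133 105  84  88 122 155 171
 174 173 173 173 163 136 115 122 127 102  70  55 
[... 802 characters left out ...]
(np.float64(75.5), 18), (np.float64(86.25), -12)]
g_w [ 42 124 126 128 125 129 130 130 129 131 130 130 129 131 131 132 131 130
 131 129 119  74  88 115  50  51  52  52  51  51  51  50  51  51  51  51
  50  65  77  77  76  76  75  76  67  60  61]
    [(np.float64(20.75), 69), (np.float64(50.5), -42), (np.float64(55.0), -62), (np.float64(75.5), 17), (np.float64(86.0), -10)]
i_w [ 38 125 127 128 126 129 130 129 130 132 131 130 130 131 132 133 130 131
 130 131  95  75 113  81  51  51  52  51  51  52  51  51  51  51  50  51
  50  65  76  75  76  76  76  76  68  60  61]
    [(np.float64(20.5), 75), (np.float64(50.0), -40), (np.float64(54.5), -65), (np.float64(75.25), 17), (np.float64(86.25), -11)]
```

The scene profile puts the gate edge at 58.75 mm after draw 4 and 58.0 mm now. The last forward lift gained about 0.6 mm, so vertical lifts probably let it roll back slightly. I'll do one more draw with a forward lift to see whether 58.0 is the stop, and take wrist pictures under load.

```bash
python3 - <<'E'
from plant import bot, imaging, finder
from h import *; import pickle
yaw=-0.432; w=np.array([.618,-.1765]); d=np.array([np.cos(yaw),np.sin(yaw)]);q=quat(yaw)
P=lambda s,z:[*(w+s*d),z]
def edge(p):
    x,v=prof(p); dv=np.gradient(v,x)
    return [(round(x[j]*1e3,2),int(dv[j]/1e3)) for j in range(2,len(x)-2) if abs(dv[j])>9e3 and abs(dv[j])==abs(dv[max(0,j-8):j+9]).max()]
bot.move_ptp(P(-.010,.146),q); bot.wait(.1)
f0=bot.get_obs()['wrist_force'];R=[]
def rec(n):
    f=bot.get_obs()['wrist_force']-f0
    s=imaging.get_image("scene");v=imaging.get_image("wrist");R.append((n,s,v))
    print(n,round(bot.get_obs()['t'],2),f.round(2),(f[:2]@d).round(2),edge(s))
bot.move_straight(P(-.010,.1335),.06); rec('down')
bot.move_straight(P(0,.1335),.05); rec('mid')
bot.move_straight(P(.010,.1335),.05); rec('end')
bot.move_straight(P(.020,.145),.08); rec('lifted')
pickle.dump(R,open('j.pkl','wb'))
for n,s,v in R:
    x,u=prof(v,ys=np.arange(.012,.0181,.001)); dv=np.gradient(u,x)
    print(n,[(round(x[j]*1e3,2),int(dv[j]/1e3)) for j in range(2,len(x)-2) if abs(dv[j])>9e3 and abs(dv[j])==abs(dv[max(0,j-8):j+9]).max()])
E
```

```text
down 18.12 [-0.49  0.58  2.97] -0.69 [(np.float64(37.0), -20), (np.float64(41.5), 25), (np.float64(55.5), -21), (np.float64(61.75), -22), (np.float64(86.25), 12)]
mid 18.57 [-0.24 -0.69  3.79] 0.07 [(np.float64(37.0), -20), (np.float64(42.25), 25), (np.float64(54.0), -20), (np.float64(60.5), -21), (np.float64(86.25), 12)]
end 19.02 [ 1.01 -0.39  1.42] 1.08 [(np.float64(37.25), -20), (np.float64(41.5), 25), (np.float64(53.5), -20), (np.float64(60.25), -22), (np.float64(86.25), 13)]
lifted 19.47 [-0.31  1.86 -0.8 ] -1.06 [(np.float64(36.25), -18), (np.float64(40.0), 18), (np.float64(51.5), -20), (np.float64(58.25), -22), (np.float64(86.25), 12)]
down [(np.float64(50.75), -72), (np.float64(55.25), -100), (np.float64(73.25), 32), (np.float64(83.75), -19)]
mid [(np.float64(48.75), -67), (np.float64(53.0), -103), (np.float64(74.0), 33), (np.float64(84.25), -20)]
end [(np.float64(49.0), -70), (np.float64(53.5), -105), (np.float64(74.5), 35), (np.float64(84.75), -22)]
lifted [(np.float64(50.0), -64), (np.float64(54.5), -100), (np.float64(75.25), 32), (np.float64(85.5), -19)]
```

Under load the gate-to-throat distance is 21.0 mm both mid-draw and at the end, with 10 mm of draw between them and no motion. That is the stop. After lifting it reads 20.75–21. I'll retreat and do the final checks on the cup's dispenser and the bowl.

```bash
python3 - <<'E'
from plant import bot, imaging, finder
from h import *; import pickle
yaw=-0.432; q=quat(yaw)
o=bot.get_obs();e=o['ee_pos']
bot.move_straight([e[0],e[1],.22],.2)
w2=np.array([.620,-.1735]); tx=np.array([-np.sin(yaw),np.cos(yaw)]);p=w2-.06*tx
bot.move_ptp([p[0],p[1],.24],q); bot.wait(.5)
S=imaging.get_image("scene");V=imaging.get_image("wrist");A=pickle.load(open('a.pkl','rb'))['scene']
x,u=prof(S);dv=np.gradient(u,x);print([(round(x[j]*1e3,2),int(dv[j]/1e3)) for j in range(2,len(x)-2) if abs(dv[j])>9e3 and abs(dv[j])==abs(dv[max(0,j-8):j+9]).max()])
x,u=prof(V);dv=np.gradient(u,x);print([(round(x[j]*1e3,2),int(dv[j]/1e3)) for j in range(2,len(x)-2) if abs(dv[j])>9e3 and abs(dv[j])==abs(dv[max(0,j-8):j+9]).max()])
sc=lambda im,l,t,r,b,s:cv2.resize(im[t:b,l:r,::-1],None,fx=s,fy=s,interpolation=cv2.INTER_CUBIC)
cv2.imwrite('pics/k.png',np.vstack([np.hstack([sc(y['frame'],350,190,460,260,3.5) for y in (A,S)]),np.hstack([sc(y['frame'],85,215,195,285,3.5) for y in (A,S)])]))
for y in (A,S):
    print([ (r['score'],r['rect']) for r in (finder.regions_of('bowl',y) if y is S else [])][:1])
print(bot.get_obs()['t'])
E
```

```text
[(np.float64(35.75), -17), (np.float64(39.75), 17), (np.float64(51.75), -19), (np.float64(58.25), -21), (np.float64(86.25), 12)]
[(np.float64(20.5), 70), (np.float64(50.25), -38), (np.float64(54.75), -57), (np.float64(75.5), 17), (np.float64(86.5), -11)]
[]
[(0.71, [92.2, 235.2, 147.9, 281.9])]
21.0
```

View pics/k.png

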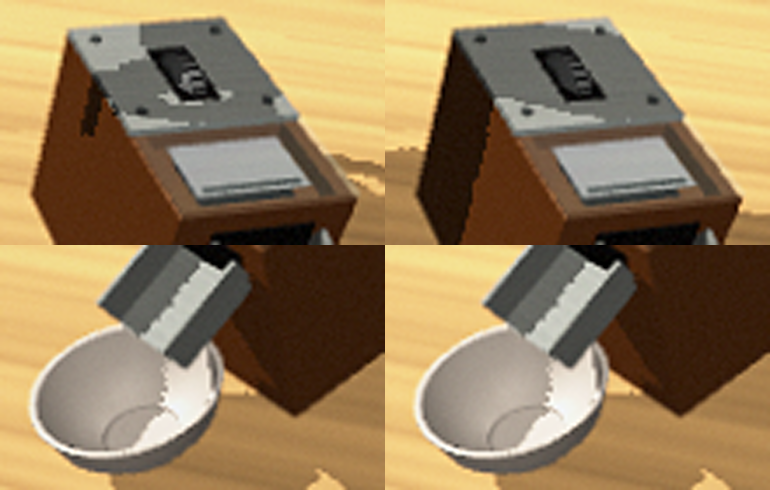

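The picture shows the cup's gate still shut and the bowl unmoved: the left (start) and right (now) crops match apart from the arm's shadow. Handing in.

```bash
python3 - <<'E'
from plant import bot
bot.job_done(); print(bot.get_obs()['t'])
E
```

```text
the job is handed in; nothing more can be done
the job is handed in; nothing more can be done
```

I rolled the bowl dispenser's thumbwheel towards the spout until it met its stop, and handed the job in at about 21 s. I used the closed fingertips pressed about 3–4 mm down (3–5 N) for six 20–24 mm draws, lifting between them.

- **Bowl's gate:** it drew back about 20.5 mm and bared the dark throat. In the last draw it stayed put over the final 10 mm, which I take as the stop.
- **Possible shortfall:** after lift-off the gate reads about 0.25 mm short of its best reading, roughly 0.02 rad. Earlier vertical lifts seemed to roll the wheel back a little, so I lifted off the last two draws while still moving forward.
- **Measurement quirk:** while the wheel was pressed, the scene camera placed the gate edge about 2 mm off compared with after lifting. I put that down to the gate sinking with the sprung wheel, and relied on the wrist camera instead.
- **Rest of the scene:** the cup's gate looks shut and the bowl is within about 1 to 2 px of its first detected position. The arm was clear above and to the side, touching nothing.

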